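# Stand the knocked-over tube rack up and park it at its stop

## Robot

A 6-joint arm with a two-finger parallel gripper is mounted at the origin on a cart in front of the work surface, level with it; the furniture and walls round the work are solid. World frame = base frame: x ahead of the robot, y to its left, z up, the work surface at z = 0. Lengths are in m, angles in rad, forces in N, time in s.
With the tool pointing down it reaches from about 0.35 to 0.775 m from the base axis. Payload 5.5 kg.
Tool frame: the origin (TCP) lies at the very end of the fingers, on their centre line; the grasp point (between the pads) lies 19 mm behind it (env.grip_depth is the distance from the TCP to the grasp point, in m); z points along the fingers, y is the direction in which the jaws open and shut (so a half turn about z gives the same grasp; the last joint's range is limited). The gripper opens to 85 mm and grips with 20 to 120 N. Pads are 22 mm wide; open, the fingers measure 114 mm over their backs; the gripper's body (76 mm by 85 mm) begins 54 mm behind the grasp point. The pads swing forward as they close: fully open they stand 13 mm farther back than shut.
Start: joints at [0.975, 0.313, 0.046, 1.304, 0, 1.431], TCP at [0.253, 0.516, 0.231] pointing down, gripper open.
Joint ranges: [-2.76, 2.76], [-0.86, 1.69], [-1.03, 1.26], [-2.2, 2.34], [-1.47, 1.5], [-3.14, 3.14]. Speed limits (rad/s): [2.57, 2.57, 3.14, 3.14, 3.14, 3.14].

## Interface

Orientations are given as a unit quaternion [w, x, y, z].
In Python, from workcell import env gives the robot as it stands.
- The arm moves only by the tool step_arm, never from a script. Its argument "series" is a list of rows, each a list of 3 entries, a list of its own where there are three numbers: the shift along the world's x, y, z in cm, then the turn about the world's z in rad, then the closure in counts, from 0 (fully open) to 255 (shut). A call has 1 to 5 rows; each row is the pose to reach, as a shift and turn from the pose measured when the call began; what a row does not reach only later rows make up. A row lasts 1/8 s, in which the tool goes at most 62.5 mm and 10.7 degrees, less where a joint would pass 70% of its speed; a pose out of reach is approached as far as the arm can. A call with a gripper value outside its range is refused whole. The fingers move at their own pace and stop on an object; "newtons" is the grip in N (left out, the last holds). Time passes only in rows, so rows that repeat a pose let the fingers close. It gives the time, the measured TCP pose, the force and the opening at its end, in the units of the state.
- env.get_state(): the state, without advancing time (a new reading comes with each control period).
- env.read_camera(name): name is "scene" or "top" or "wrist"; returns a dict with "frame" (400x640x3 uint8, red, green, blue), "vertical_fov" (degrees; the focal length in pixels is half the picture's height over the tangent of half this angle, whatever the lens; pixels are square), "cx", "cy" (the principal point, pixels), "camera_from_world" (4x4, takes a point from world to camera coordinates). Camera axes: x right, y down, z forward; pixel columns grow to the right and rows downward; lengths in m; the calibration is good to about 2 mm. A picture is of the moment at which its call begins. There is no depth.
- env.hand_in(): hands the job in, once; it reports no verdict.
The state is a dict: "clock": time; "joint_pos": joint angles; "qvel": joint speeds; "tau": joint torques, N m; "tcp_pos": TCP position; "orientation": TCP orientation; "wrist_force": force on the tool from outside, world axes, zero at the start; "ft_torque": the same for the moment, N m; "finger_gap": finger opening in m.
Only numpy, scipy, OpenCV 4.12 (cv2) and the standard library are available. Lean on these libraries where they do the work, as an engineer would, in place of code of your own. Each camera call takes 0.05 s, during which the arm holds its last target.

## Task

The empty blue tube rack in the middle of the bench has been knocked onto its long side. By pushing only, tip it back onto its feet, and then, once it stands, slide it across the bench until its long side is flush against the low aluminium stop strip, with its whole length alongside the strip. Do not pick the rack up or lift it off the bench, and leave the other things on the bench where they are.

Things in the scene. Friction and masses are not known exactly. Their poses are not given: they have to be found in the camera images.
- fallen_rack: empty blue two-deck tube rack, rigid, 0.12-0.2 kg, 76 (own x) x 156 (own y, long) x 66 mm (own z). Origin: centre of its underside; own z points from there to the top deck with holes and is up when it stands. At the start it lies on its long -x side, 76 mm high, own x up, top deck facing roughly +y, underside facing roughly -y, towards the stop. Standing, it slides at 1 to 2 N
- rack_deck_edge (a point): middle of the upper long edge of the top deck, own (38, 0, 64) mm, 76 mm high at the start. A level push on the deck grips it and only slides the rack; pushed high on the deck along a rising arc round its foot edge below, it tips; past about 45 degrees it drops onto its feet, own +x to the stop. The deck is an open grid: 4 mm bars, 20 mm holes (a single finger can enter, shut fingers hardly)
- rack_middle (a point): middle of the rack, 33 mm above its underside along own z, near its centre of mass. Its long sides are open between 2 to 4 mm bars at 0, 18-20 and 62-64 mm above the underside
- rack_foot_edge (a point): middle of the rack's long lower foot edge, own (-38, 0, 0) mm: on the bench while the rack lies, tips and stands
- rack_stop: aluminium angle strip fixed to the bench, 280 mm long (own x), upright leg 30 mm high and 4 mm thick, 30 mm flange with three screws behind it. Origin: middle of the foot of the upright face that the rack shall touch; own y points horizontally out of that face towards the rack. A rack flush against it has its origin 38 mm out along own y and its own y parallel to the strip's x
- small_bottle: bystander: small screw-cap bottle standing, 43 mm across, 86 mm high, origin at the centre of its underside
- big_tube: bystander: lying 50 ml-size screw-cap tube, 34 mm across, 116 mm long (own y), origin under its middle
- tape: bystander: roll of tape lying flat, 82 mm across, 19 mm high, origin at the centre of its underside
- glass_beaker: bystander: empty glass beaker standing, 71 mm across, 91 mm high, origin at the centre of its underside
- boat: bystander: square white weighing dish, 82 x 82 x 19 mm, origin at the centre of its underside
- comb: bystander: flat gel comb, 30 x 84 (own y) x 8 mm, origin at the centre of its underside

How it is judged:
On the way, in this order (a step that is already met when the one before it is completed fails the run):
1. the rack stands on its feet, still clear of the stop (angle between fallen_rack's own z axis and vertical below 0.08 rad and height (world z) of fallen_rack below 0.008 m), for 0.2 s.
2. the standing rack is flush against the stop (angle between fallen_rack's own z axis and vertical below 0.08 rad and y of fallen_rack in the frame of rack_stop below 0.044 m and angle between the y axis of fallen_rack and the x axis of rack_stop, either way round below 0.06 rad), for 0.2 s.
At the end, for the whole second after the job is handed in: The rack stands on its feet (within 0.08 rad), at rest, its long side against the stop's upright face: gap at the middle under 6 mm, parallel within 0.06 rad, and its middle within 65 mm of the strip's middle along the strip, so that its whole length is alongside it (all of step 2 and height (world z) of fallen_rack below 0.008 m and y of fallen_rack in the frame of rack_stop above 0.03 m and x of fallen_rack in the frame of rack_stop between -0.065 and 0.065 m and linear speed of fallen_rack below 0.01 m/s); the robot touches nothing.
It fails at once if the rack is lifted off the bench (height (world z) of rack_foot_edge above 0.02 m or height (world z) of rack_middle above 0.07 m).
It fails at once if a bystander is pushed away or knocked over (distance of any of small_bottle, big_tube, tape, glass_beaker, boat, comb from where it was at the start of the episode above 0.025 m or angle between any of small_bottle, glass_beaker's own z axis and vertical above 0.5 rad).
It also fails if it takes over 54 s, if anything falls off the work surface, if the arm or the gripper's body presses on something with over 40 N, if the wrist force passes 120 N, or if a joint passes its speed limit or range.

## Working session

There is one attempt and no reset: what is moved stays moved. The work goes in short steps, Python scripts to look and compute and a tool call to move; the robot and the scene stay as the last step left them, time stands still between calls to the robot, and variables do not carry over. Pictures are saved under pics/ and viewed, and the job is handed in when it is done.

Besides the shell and the picture viewer there is one more tool, called after "Request:" as name(argument=value, ...) on one line, values as JSON. step_arm: Moves the arm, as the interface text tells. Its arguments: {"type":"object","properties":{"series":{"type":"array"},"newtons":{"type":"number"}},"required":["series"]}

```bash
mkdir -p pics; ls; cat > h.py <<'E'
import numpy as np,cv2
from workcell import env
def cam(n,save=None):
    d=env.read_camera(n)
    if save: cv2.imwrite('pics/'+save,d['frame'][:,:,::-1])
    return d
def ray(d,u,v):
    h=d['frame'].shape[0]; f=h/2/np.tan(np.radians(d['vertical_fov'])/2)
    T=np.array(d['camera_from_world']);R=T[:3,:3];c=-R.T@T[:3,3]
    return c,R.T@np.array([(u-d['cx'])/f,(v-d['cy'])/f,1])
def at(d,u,v,z):
    c,r=ray(d,u,v); return (c+r*(z-c[2])/r[2])
def proj(d,p):
    h=d['frame'].shape[0]; f=h/2/np.tan(np.radians(d['vertical_fov'])/2)
    T=np.array(d['camera_from_world']);q=T[:3,:3]@np.array(p)+T[:3,3]
    return d['cx']+f*q[0]/q[2],d['cy']+f*q[1]/q[2]
def blue(d):
    hsv=cv2.cvtColor(d['frame'],cv2.COLOR_RGB2HSV)
    return cv2.inRange(hsv,(100,110,40),(130,255,255))
E
python3 - <<'E'
from h import *
s=env.get_state()
print(s['clock'],s['tcp_pos'],s['orientation'],s['finger_gap'])
for n in('scene','top','wrist'):
    d=cam(n,n+'0.png'); print(n,d['vertical_fov'],ray(d,320,200))
E
```

```text
pics
0.0 [0.25283409 0.51587249 0.23040486] [-3.19833155e-04  2.25930423e-01  9.74143020e-01 -8.47621055e-04] 0.08547783793490116
scene 55.216212470862715 (array([0.06736012, 0.92679211, 0.58507654]), array([ 0.4643848 , -0.73244373, -0.49819304]))
top 56.39031619677335 (array([0.42450882, 0.18936692, 1.1289126 ]), array([ 0.11420264,  0.02344857, -0.99323462]))
wrist 58.99146565517906 (array([0.18521935, 0.54957602, 0.37162319]), array([ 0.27480923, -0.13945931, -0.95135173]))
```

View pics/scene0.png

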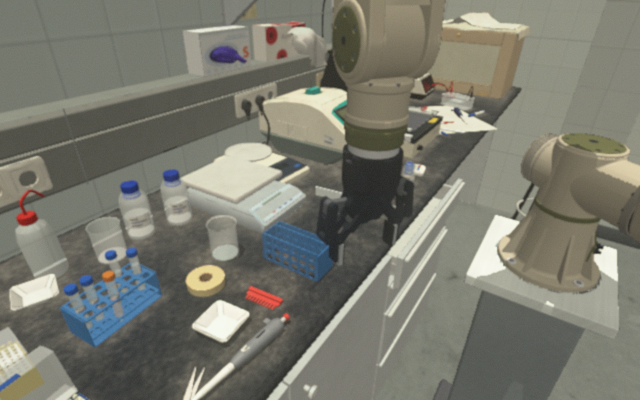

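View pics/top0.png

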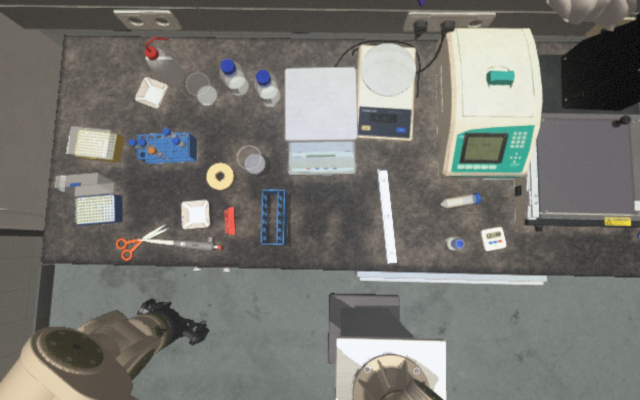

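The top view shows the lying rack at about (272,217) and the white stop strip from (382,170) to (391,262). The comb is at (230,221), the boat at (195,214) and the tape at (220,177). I'll zoom in and measure next.

```bash
python3 - <<'E'
from h import *
d=cam('top')
f=d['frame'][:,:,::-1]
cv2.imwrite('pics/z1.png',cv2.resize(f[150:275,200:410],None,fx=3.8,fy=3.8,interpolation=cv2.INTER_CUBIC))
m=blue(d)[170:260,250:300]
c=np.argwhere(m>0)[:,::-1]+[250,170]
r=cv2.minAreaRect(c.astype(np.float32)); b=cv2.boxPoints(r); print(r); 
for p in b: print(p,at(d,*p,0.076),at(d,*p,0))
w=cv2.inRange(cv2.cvtColor(d['frame'],cv2.COLOR_RGB2HSV),(0,0,190),(180,60,255))[160:268,370:403]
c=np.argwhere(w>0)[:,::-1]+[370,160]
r=cv2.minAreaRect(c.astype(np.float32)); b=cv2.boxPoints(r); print(r)
for p in b: print(p,at(d,*p,0.03),at(d,*p,0))
for n,p in dict(comb=(230,221),boat=(195,214),tape=(220,177),beak=(250,158)).items(): print(n,at(d,*p,0))
E
```

```text
((273.539306640625, 216.66293334960938), (24.166019439697266, 55.21141815185547), 1.6846843957901)
[260.64993 243.90149] [0.41771048 0.37818236 0.076     ] [0.41721977 0.39181119 0.        ]
[262.2731  188.71393] [0.57446904 0.37994111 0.076     ] [0.58529328 0.3936969  0.        ]
[286.42868 189.42438] [0.573881   0.31075993 0.076     ] [0.58466279 0.31952217 0.        ]
[284.8055  244.61194] [0.41731308 0.31008228 0.076     ] [0.41679368 0.3187956  0.        ]
((386.8351745605469, 216.0831298828125), (93.53601837158203, 9.638877868652344), 83.79655456542969)
[376.99023 170.10976] [0.64429857 0.04737986 0.03      ] [0.65029877 0.04350365 0.        ]
[386.5727  169.06819] [0.64803501 0.01887418 0.03      ] [0.65413721 0.01421978 0.        ]
[396.6801  262.05652] [ 0.37425308 -0.01177507  0.03      ] [ 0.37288111 -0.01726619  0.        ]
[387.09766 263.09808] [0.37059313 0.01597144 0.03      ] [0.36912125 0.01123779 0.        ]
comb [0.48418728 0.48800332 0.        ]
boat [0.50312874 0.5961779  0.        ]
tape [0.6189431  0.52563776 0.        ]
beak [0.68035204 0.43561557 0.        ]
```

View pics/z1.png

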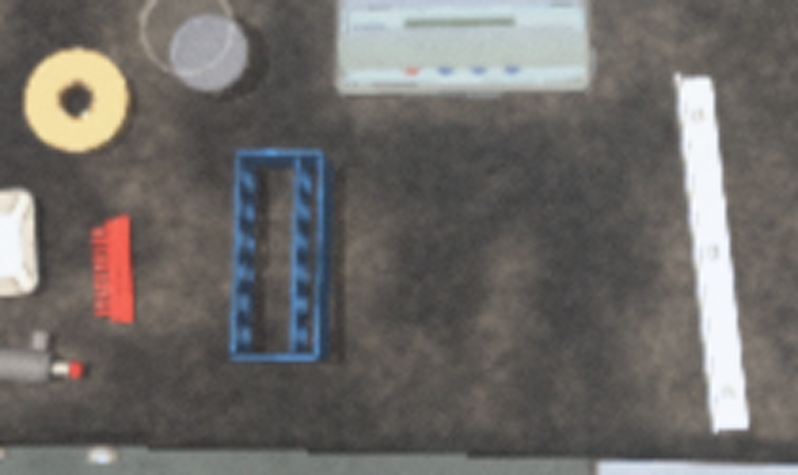

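Request:
step_arm(series=[[[5, -2, 0], -0.18, 255], [[10, -4, 0], -0.36, 255], [[15, -6, 0], -0.54, 255], [[20, -8, 0], -0.72, 255], [[24.3, -8.6, 0], -0.9, 255]], newtons=30)

```text
clock: 0.82
tcp_pos: [0.4978, 0.4286, 0.2306]
orientation: [-0.0, 0.63, 0.777, -0.001]
wrist_force: [0.3, 1.4, -0.7]
finger_gap: -0.0
```

Request:
step_arm(series=[[[0, 0, -1], -0.15, 255], [[0, 0, -2], -0.2, 255], [[0, 0, -2], -0.2, 255]])

```text
clock: 1.2
tcp_pos: [0.4974, 0.428, 0.2093]
orientation: [-0.001, 0.704, 0.71, -0.002]
wrist_force: [-0.3, 0.7, 0.3]
finger_gap: -0.0001
```

```bash
python3 - <<'E'
from h import *
from scipy.spatial.transform import Rotation as R
s=env.get_state();q=s['orientation']
M=R.from_quat([*q[1:],q[0]]).as_matrix()
print(s['clock'],s['tcp_pos'],M.round(3).tolist(),np.arctan2(M[1,1],M[0,1]),s['finger_gap'],s['joint_pos'],s['wrist_force'])
cam('wrist','w1.png'); cam('scene','s1.png')
E
```

```text
1.2 [0.49739313 0.42801034 0.20925625] [[-0.008, 1.0, -0.004], [1.0, 0.008, -0.002], [-0.002, -0.004, -1.0]] 0.007693799898029874 -0.00013838662049566388 [5.88042057e-01 4.85224811e-01 2.48718760e-01 1.33811128e+00
 6.54128119e-04 2.15114058e+00] [-0.2915935   0.68292776  0.27762353]
```

View pics/w1.png

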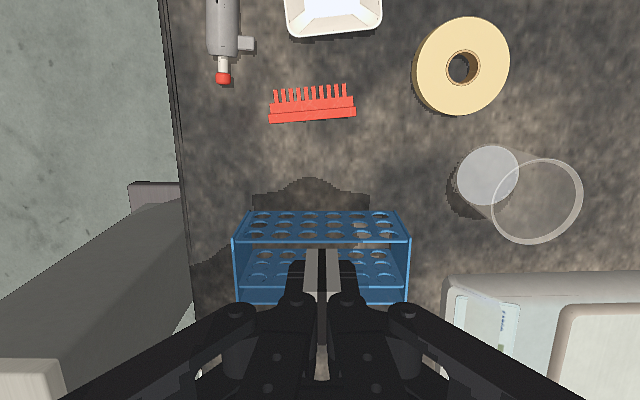

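View pics/s1.png

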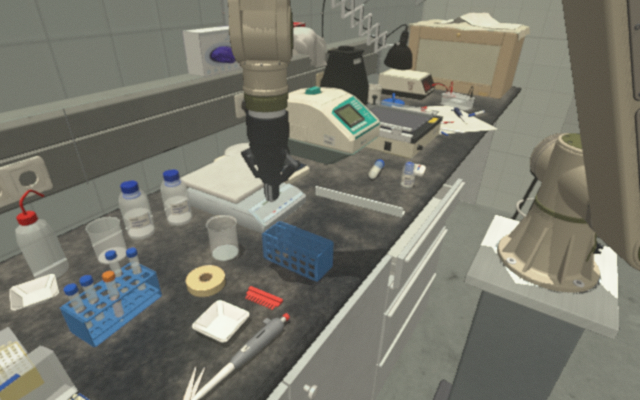

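The wrist view shows the deck's upper edge from (233,241) to (411,241) and its lower edge on the bench at row 211. The shut fingers sit at column 322, central on the rack. I'll cross-check the edge position from this view.

```bash
python3 - <<'E'
from h import *
d=cam('wrist')
for p,z in (((233,241),.076),((411,241),.076),((249,212),0.0),((396,211),0.),((236,303),.076),((409,305),.076)): print(p,at(d,*p,z))
E
```

```text
(233, 241) [0.42479558 0.3792979  0.076     ]
(411, 241) [0.57626291 0.38066045 0.076     ]
(249, 212) [0.42343172 0.37808779 0.        ]
(396, 211) [0.57870348 0.38059226 0.        ]
(236, 303) [0.42339727 0.31815903 0.076     ]
(409, 305) [0.57983916 0.3175026  0.076     ]
```

Request:
step_arm(series=[[[0, 0, -6], 0, 255], [[0, 0, -12], 0, 255], [[0, 0, -14.3], 0, 255], [[0, -1.5, -14.5], 0, 255], [[0, -2.0, -14.5], 0, 255]])

```text
clock: 1.98
tcp_pos: [0.4984, 0.4082, 0.0676]
orientation: [-0.0, 0.704, 0.71, 0.0]
wrist_force: [0.3, -0.2, -0.1]
finger_gap: -0.0002
```

Request:
step_arm(series=[[[0, -0.3, 0], 0, 255], [[0, -0.6, 0], 0, 255]])

```text
clock: 2.22
tcp_pos: [0.4996, 0.4025, 0.0695]
orientation: [0.0, 0.704, 0.71, 0.002]
wrist_force: [-0.4, 0.3, -0.0]
finger_gap: -0.0001
```

```bash
python3 - <<'E'
from h import *
d=cam('wrist','w2.png'); d=cam('scene'); cv2.imwrite('pics/s2.png',cv2.resize(d['frame'][190:320,180:380,::-1],None,fx=4,fy=4))
E
```

```text
(no output)
```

View pics/w2.png

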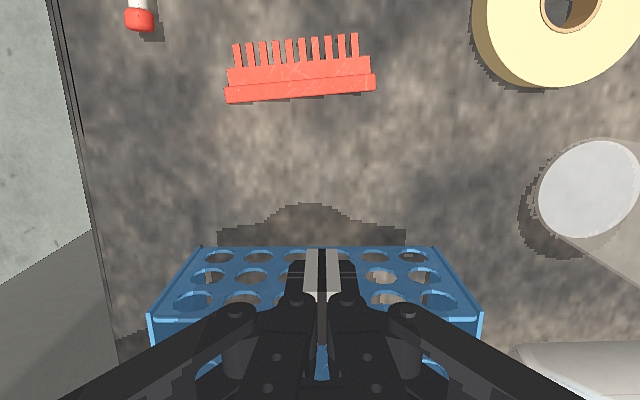

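View pics/s2.png

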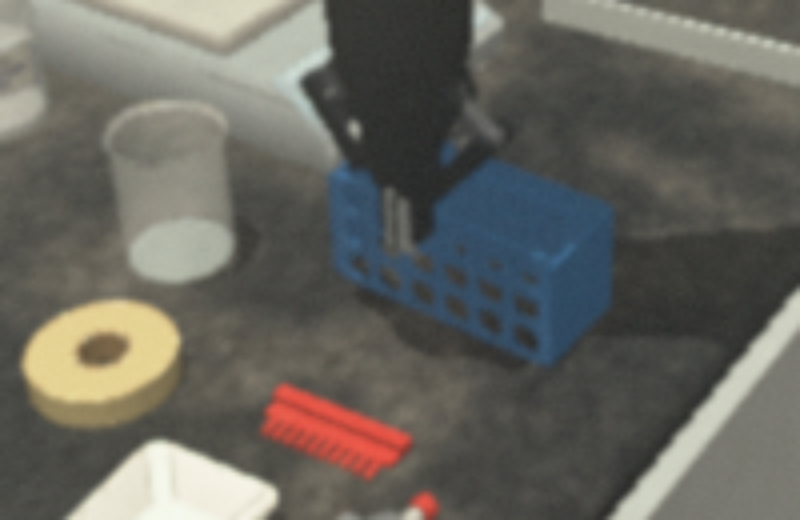

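The fingertips are in front of the deck's middle, just short of contact.

Request:
step_arm(series=[[[0, -0.4, -0.6], 0, 255], [[0, -0.8, -0.6], 0, 255], [[0, -1.0, -0.6], 0, 255]])

```text
clock: 2.7
tcp_pos: [0.4988, 0.3918, 0.0623]
orientation: [0.0, 0.704, 0.71, 0.001]
wrist_force: [0.2, -0.5, -0.9]
finger_gap: 0.0004
```

Request:
step_arm(series=[[[0, -0.2, 0], 0, 255], [[0, -0.3, 0], 0, 255]])

```text
clock: 2.95
tcp_pos: [0.4989, 0.3888, 0.0624]
orientation: [0.0, 0.704, 0.71, 0.001]
wrist_force: [0.6, -0.2, 0.4]
finger_gap: -0.0
```

Request:
step_arm(series=[[[0, -0.3, 0], 0, 255], [[0, -0.6, 0.25], 0, 255], [[0, -0.9, 0.5], 0, 255], [[0, -1.2, 0.75], 0, 255], [[0, -1.5, 1.0], 0, 255]])

```text
clock: 3.58
tcp_pos: [0.4988, 0.3733, 0.0725]
orientation: [0.0, 0.704, 0.71, 0.001]
wrist_force: [-0.3, 0.2, -0.5]
finger_gap: 0.0
```

```bash
python3 - <<'E'
from h import *
d=cam('wrist','w3.png'); d=cam('scene'); cv2.imwrite('pics/s3.png',cv2.resize(d['frame'][190:320,180:380,::-1],None,fx=4,fy=4))
E
```

```text
(no output)
```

View pics/s3.png

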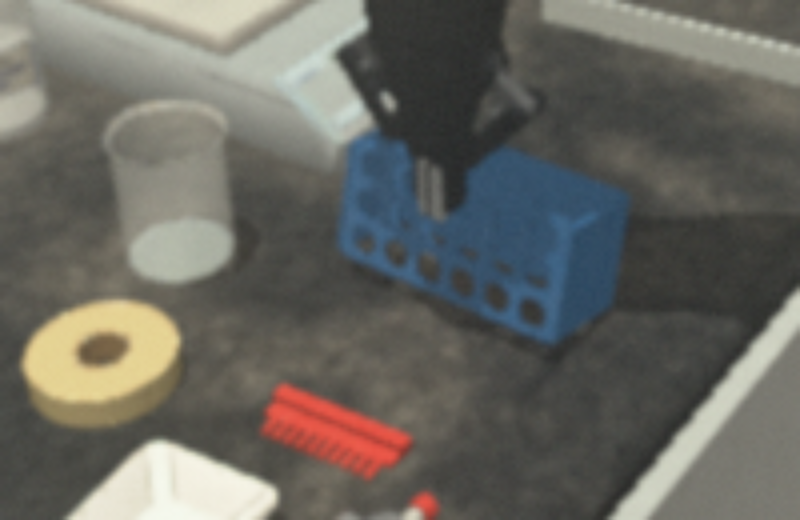

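View pics/w3.png

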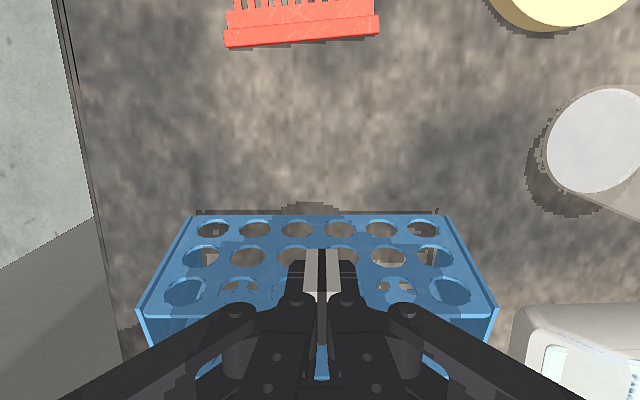

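The rack is tipping: the deck's lower edge is off the bench and the deck faces partly upward. I'll continue along the arc.

Request:
step_arm(series=[[[0, -0.5, 0.35], 0, 255], [[0, -1.0, 0.6], 0, 255], [[0, -1.5, 0.85], 0, 255], [[0, -2.0, 1.05], 0, 255], [[0, -2.5, 1.2], 0, 255]])

```text
clock: 4.3
tcp_pos: [0.4988, 0.3478, 0.0847]
orientation: [0.0, 0.705, 0.71, 0.001]
wrist_force: [1.0, -1.2, -0.4]
finger_gap: 0.0005
```

```bash
python3 - <<'E'
from h import *
d=cam('wrist','w4.png'); d=cam('scene'); cv2.imwrite('pics/s4.png',cv2.resize(d['frame'][190:320,180:380,::-1],None,fx=4,fy=4))
E
```

```text
(no output)
```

View pics/s4.png

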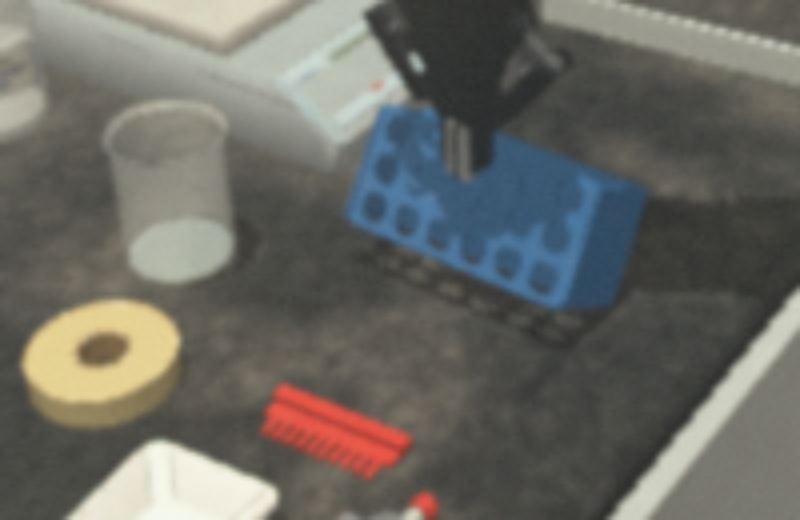

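View pics/w4.png

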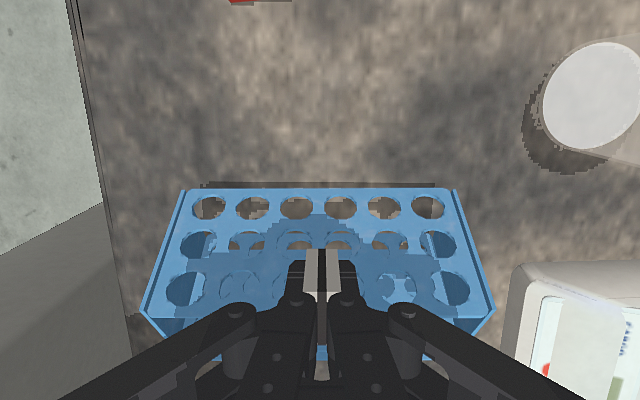

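About 30° now with contact held in the middle hole row. Continue over the top, gently.

Request:
step_arm(series=[[[0, -0.4, 0.15], 0, 255], [[0, -0.8, 0.25], 0, 255], [[0, -1.2, 0.3], 0, 255], [[0, -1.6, 0.35], 0, 255], [[0, -2.0, 0.35], 0, 255]])

```text
clock: 5.03
tcp_pos: [0.4989, 0.3274, 0.0883]
orientation: [0.0, 0.705, 0.709, 0.001]
wrist_force: [0.7, -0.6, -0.1]
finger_gap: 0.0001
```

```bash
python3 - <<'E'
from h import *
d=cam('wrist','w5.png'); d=cam('scene'); cv2.imwrite('pics/s5.png',cv2.resize(d['frame'][190:320,180:380,::-1],None,fx=4,fy=4))
E
```

```text
(no output)
```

View pics/s5.png

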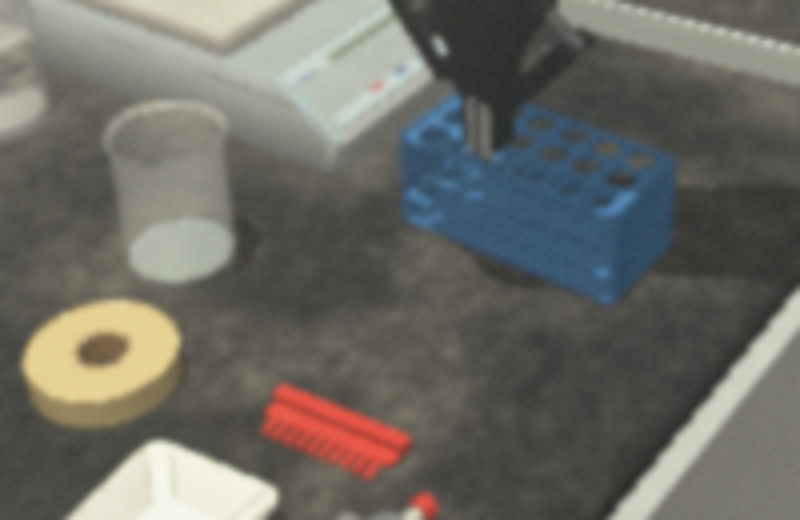

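The rack now stands on its feet. I'll back off and measure it.

Request:
step_arm(series=[[[0, 0.5, 2], 0, 255], [[0, 3, 4], 0, 100], [[0, 5.5, 4], 0, 0], [[0, 5.5, 4], 0, 0], [[0, 5.5, 4], 0, 0]])

```text
clock: 5.75
tcp_pos: [0.4984, 0.3817, 0.1278]
orientation: [0.0, 0.705, 0.709, 0.0]
wrist_force: [0.0, 0.5, 0.4]
finger_gap: 0.0717
```

```bash
python3 - <<'E'
from h import *
d=cam('top'); cv2.imwrite('pics/t6.png',cv2.resize(d['frame'][150:275,200:410,::-1],None,fx=3.8,fy=3.8,interpolation=cv2.INTER_CUBIC))
cam('wrist','w6.png')
E
```

```text
(no output)
```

View pics/t6.png

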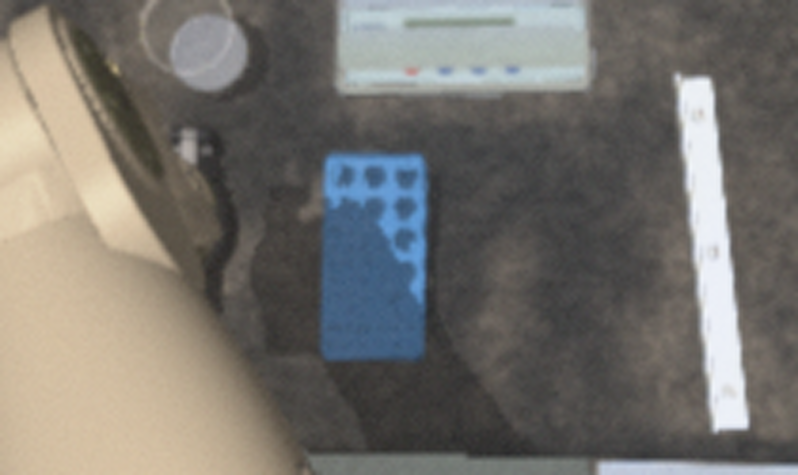

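View pics/w6.png

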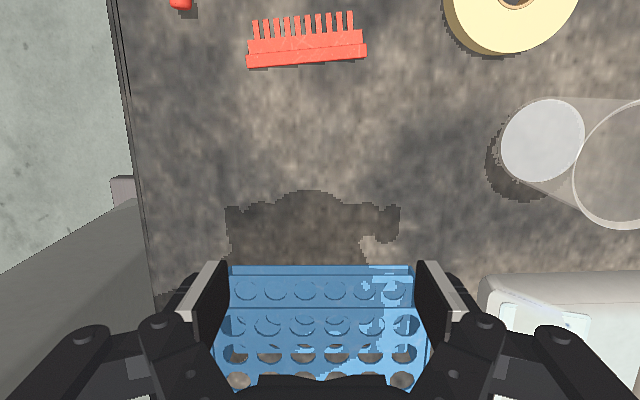

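```bash
python3 - <<'E'
from h import *
d=cam('top')
m=blue(d)[170:260,275:325]
c=np.argwhere(m>0)[:,::-1]+[275,170]
r=cv2.minAreaRect(c.astype(np.float32)); print(r)
P=np.array([at(d,*p,0.066) for p in cv2.boxPoints(r)]);print(P.round(4),P.mean(0))
E
```

```text
((298.0, 217.5), (53.0, 26.0), 90.0)
[[0.5706 0.3159 0.066 ]
 [0.5722 0.241  0.066 ]
 [0.4207 0.237  0.066 ]
 [0.419  0.3107 0.066 ]] [0.49563448 0.27613789 0.066     ]
```

Request:
step_arm(series=[[[0, 0, -3], 0.06, 110], [[0, 0, -8], 0.108, 110], [[0, 0, -11], 0.108, 110], [[0, 0, -12], 0.108, 110], [[0, 0, -12], 0.108, 110]])

```text
clock: 6.52
tcp_pos: [0.4987, 0.381, 0.0079]
orientation: [-0.0, 0.666, 0.746, -0.0]
wrist_force: [-0.4, -0.5, 0.2]
finger_gap: 0.0485
```

```bash
python3 - <<'E'
from h import *
d=cam('scene'); cv2.imwrite('pics/s7.png',cv2.resize(d['frame'][190:320,180:380,::-1],None,fx=4,fy=4))
cam('wrist','w7.png');s=env.get_state();print(s['tcp_pos'],s['finger_gap'],s['wrist_force'])
E
```

```text
[0.49984026 0.38183166 0.00948948] 0.04851074569168296 [0.83040289 0.25887497 0.34929453]
```

View pics/s7.png

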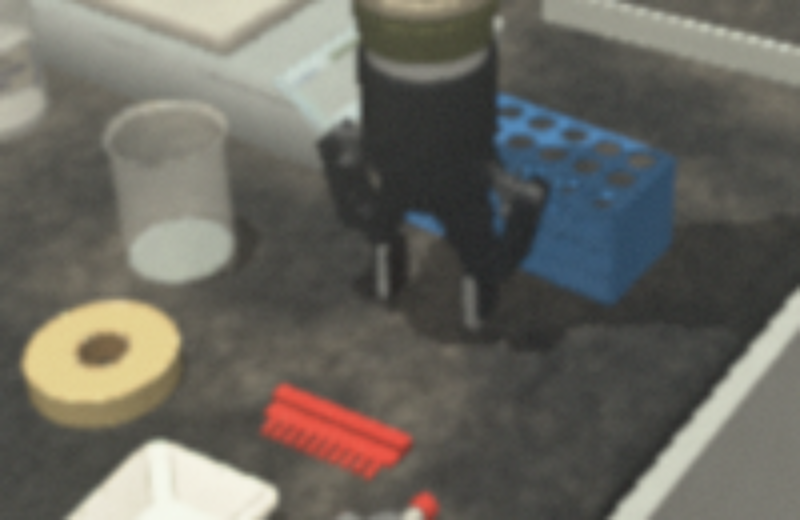

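View pics/w7.png

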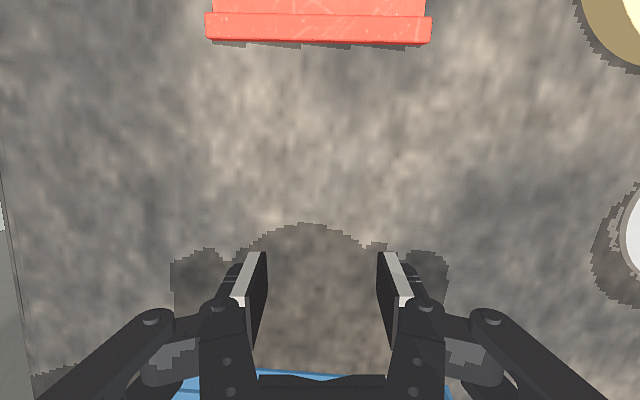

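The fingers are low behind the rack's back side, with clear bench beneath. Approach and push.

Request:
step_arm(series=[[[0, -1.5, -0.1], 0, 110], [[0, -3, -0.1], 0, 110], [[0, -4.5, -0.1], 0, 110], [[0, -5.2, -0.1], 0, 110], [[0, -5.8, -0.1], 0, 110]])

```text
clock: 7.25
tcp_pos: [0.4999, 0.3233, 0.0087]
orientation: [0.0, 0.666, 0.746, 0.002]
wrist_force: [-0.3, 1.2, 0.0]
finger_gap: 0.0484
```

Request:
step_arm(series=[[[0, -0.5, 0], 0, 110], [[0, -1, 0], 0, 110], [[0, -1.6, 0], 0, 110], [[0, -2.2, 0], 0, 110], [[0, -2.8, 0], 0, 110]])

```text
clock: 7.88
tcp_pos: [0.4999, 0.295, 0.0087]
orientation: [0.0, 0.666, 0.746, 0.002]
wrist_force: [0.6, 0.9, -0.2]
finger_gap: 0.0488
```

```bash
python3 - <<'E'
from h import *
d=cam('scene'); cv2.imwrite('pics/s8.png',cv2.resize(d['frame'][150:300,220:420,::-1],None,fx=4,fy=4))
d=cam('top'); cv2.imwrite('pics/t8.png',cv2.resize(d['frame'][150:275,200:410,::-1],None,fx=3.8,fy=3.8,interpolation=cv2.INTER_CUBIC))
E
```

```text
(no output)
```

View pics/s8.png

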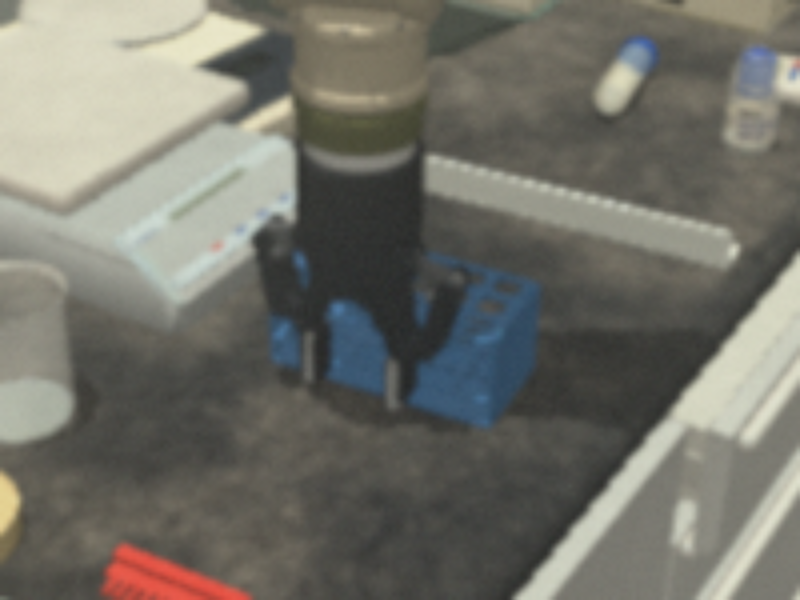

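View pics/t8.png

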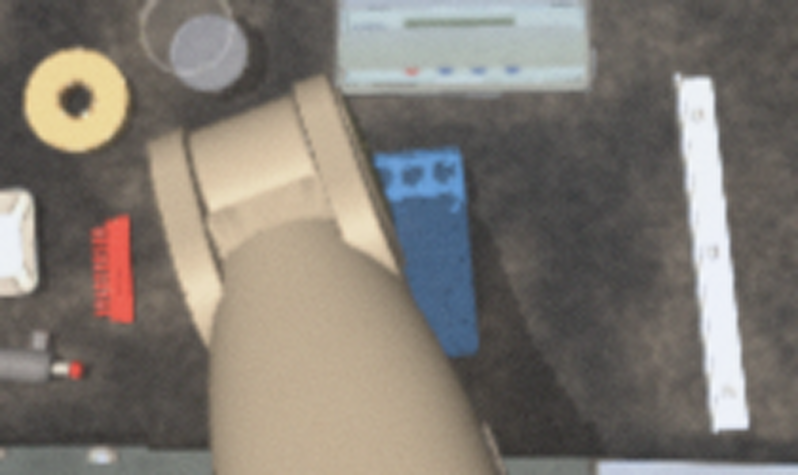

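Request:
step_arm(series=[[[0, -1, 0], 0, 110], [[0, -2, 0], 0, 110], [[0, -3, 0], 0, 110], [[0, -4, 0], 0, 110], [[0, -5, 0], 0, 110]])

```text
clock: 8.6
tcp_pos: [0.4998, 0.2437, 0.0086]
orientation: [0.0, 0.667, 0.745, 0.001]
wrist_force: [0.5, 1.8, -0.2]
finger_gap: 0.0486
```

Request:
step_arm(series=[[[0, -1, 0], 0, 110], [[0, -2, 0], 0, 110], [[0, -3, 0], 0, 110], [[0, -4, 0], 0, 110], [[0, -5, 0], 0, 110]])

```text
clock: 9.22
tcp_pos: [0.4998, 0.193, 0.0086]
orientation: [0.0, 0.667, 0.745, 0.001]
wrist_force: [0.2, 0.4, 0.9]
finger_gap: 0.048
```

Request:
step_arm(series=[[[0, -1, 0], 0, 110], [[0, -2, 0], 0, 110], [[0, -3, 0], 0, 110], [[0, -4, 0], 0, 110], [[0, -5, 0], 0, 110]])

```text
clock: 9.85
tcp_pos: [0.4997, 0.1424, 0.0086]
orientation: [0.0, 0.667, 0.745, 0.001]
wrist_force: [0.8, 1.1, -0.3]
finger_gap: 0.0487
```

```bash
python3 - <<'E'
from h import *
d=cam('scene'); cv2.imwrite('pics/s9.png',cv2.resize(d['frame'][130:280,260:460,::-1],None,fx=4,fy=4))
d=cam('top'); cv2.imwrite('pics/t9.png',cv2.resize(d['frame'][150:275,250:460,::-1],None,fx=3.8,fy=3.8,interpolation=cv2.INTER_CUBIC))
E
```

```text
(no output)
```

View pics/s9.png

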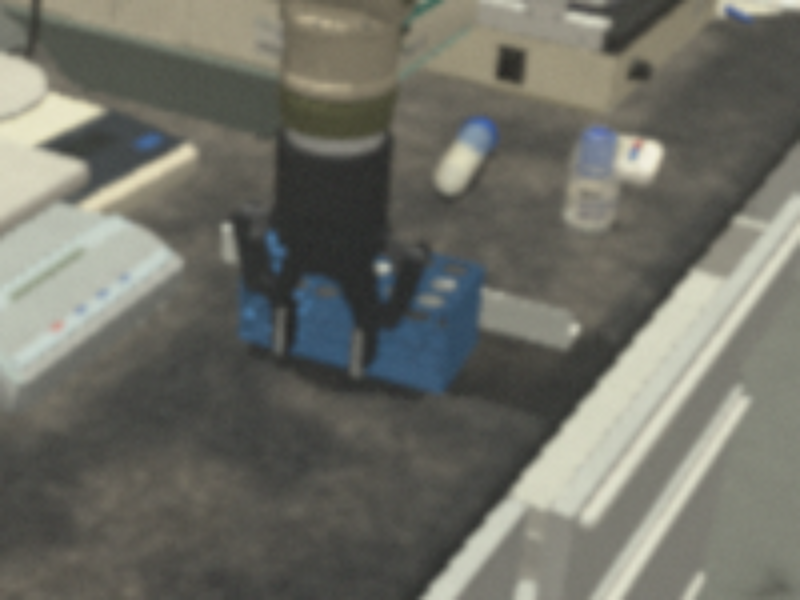

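View pics/t9.png

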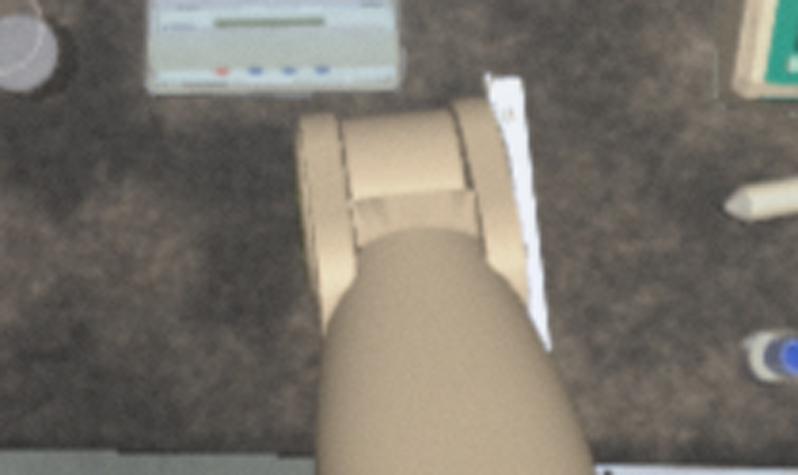

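The rack is standing, pushed by both fingers and near the strip. I'll go slowly and watch the force.

Request:
step_arm(series=[[[0, -0.4, 0], 0, 110], [[0, -0.8, 0], 0, 110], [[0, -1.2, 0], 0, 110], [[0, -1.6, 0], 0, 110], [[0, -2, 0], 0, 110]])

```text
clock: 10.58
tcp_pos: [0.4997, 0.1217, 0.0085]
orientation: [0.001, 0.667, 0.745, 0.001]
wrist_force: [-0.7, 0.8, 0.8]
finger_gap: 0.0483
```

Request:
step_arm(series=[[[0, -0.2, 0], 0, 110], [[0, -0.4, 0], 0, 110]])

```text
clock: 10.82
tcp_pos: [0.4998, 0.1196, 0.0091]
orientation: [-0.001, 0.667, 0.745, 0.003]
wrist_force: [-2.6, 13.5, 7.5]
finger_gap: 0.0485
```

Request:
step_arm(series=[[[0, -0.15, 0], 0, 110], [[0, -0.3, 0], 0, 110]])

```text
clock: 11.08
tcp_pos: [0.4998, 0.1194, 0.0099]
orientation: [-0.003, 0.666, 0.746, 0.005]
wrist_force: [-1.3, 16.1, 8.1]
finger_gap: 0.0487
```

Firm contact with the stop (16 N). Back off straight, then up, and look.

Request:
step_arm(series=[[[0, 0.3, 0], 0, 110], [[0, 1.5, 0], 0, 110], [[0, 4, 0], 0, 110], [[0, 7, 2], 0, 110], [[0, 9, 7], 0, 110]])

```text
clock: 11.7
tcp_pos: [0.4975, 0.2102, 0.0781]
orientation: [-0.004, 0.666, 0.746, 0.003]
wrist_force: [1.4, 0.4, -0.1]
finger_gap: 0.0485
```

Request:
step_arm(series=[[[0, 6, 5], 0, 110], [[0, 12, 9], 0, 110], [[-4, 17, 9], 0, 110], [[-8, 22, 9], 0, 110], [[-12, 27, 9], 0, 110]])

```text
clock: 12.32
tcp_pos: [0.39, 0.4645, 0.168]
orientation: [-0.004, 0.666, 0.746, 0.003]
wrist_force: [-0.5, -0.0, -0.2]
finger_gap: 0.0486
```

```bash
python3 - <<'E'
from h import *
d=cam('scene'); cv2.imwrite('pics/s10.png',cv2.resize(d['frame'][130:280,260:460,::-1],None,fx=4,fy=4))
d=cam('top'); cv2.imwrite('pics/t10.png',cv2.resize(d['frame'][150:275,250:460,::-1],None,fx=3.8,fy=3.8,interpolation=cv2.INTER_CUBIC))
m=blue(d)[165:265,330:400]; c=np.argwhere(m>0)[:,::-1]+[330,165]
r=cv2.minAreaRect(c.astype(np.float32)); print(r)
P=np.array([at(d,*p,0.066) for p in cv2.boxPoints(r)]);print(P.round(4),P.mean(0))
print(env.get_state()['tcp_pos'])
E
```

```text
((369.69183349609375, 218.32192993164062), (54.17437744140625, 26.956331253051758), 83.9909896850586)
[[0.5696 0.1189 0.066 ]
 [0.5794 0.0422 0.066 ]
 [0.4261 0.0252 0.066 ]
 [0.4164 0.1007 0.066 ]] [0.49786285 0.07176851 0.066     ]
[0.38668328 0.46709781 0.16766126]
```

View pics/s10.png

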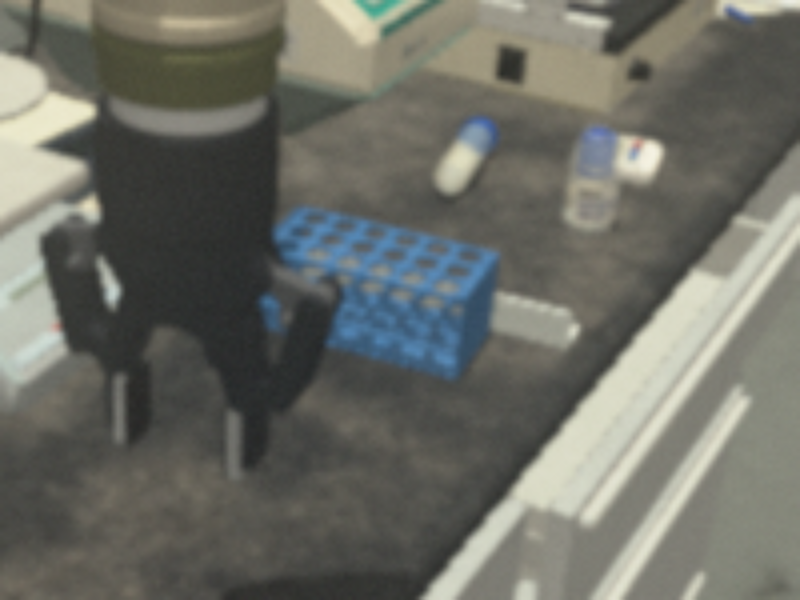

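View pics/t10.png

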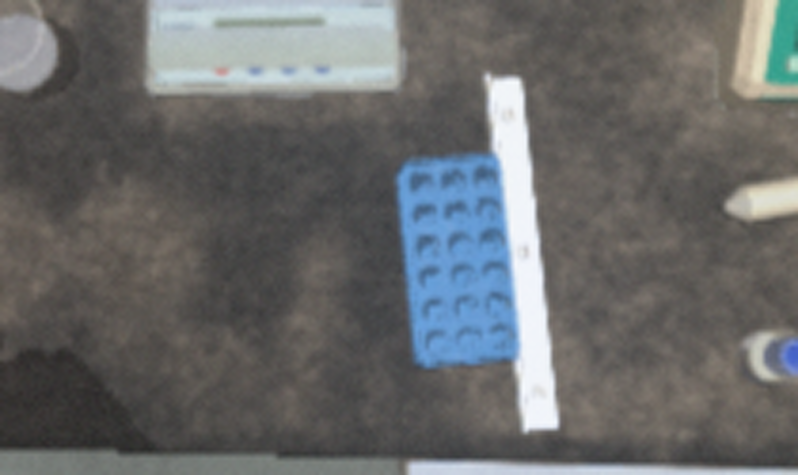

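The top view shows the rack parallel to the strip (6.3° against 6.5°) with no visible gap. The estimated distance is ambiguous by a few mm because of the strip's height, so I'll look from straight above with the wrist camera.

Request:
step_arm(series=[[[1, -1, 6], 0, 110], [[4, -7, 7], 0, 110], [[6, -13, 7], 0, 110], [[8, -19, 7], 0, 110], [[10, -25, 7], 0, 110]])

```text
clock: 13.05
tcp_pos: [0.4848, 0.222, 0.2375]
orientation: [-0.005, 0.663, 0.748, 0.003]
wrist_force: [1.5, 0.1, 0.1]
finger_gap: 0.0487
```

Request:
step_arm(series=[[[1, -6, 0], 0, 110], [[1, -12, 0], 0, 110], [[1, -18, 0], 0, 110], [[1, -24, 0], 0, 110], [[1, -26, 0], 0, 110]])

```text
clock: 13.68
tcp_pos: [0.4945, -0.0415, 0.2373]
orientation: [-0.005, 0.665, 0.747, 0.002]
wrist_force: [-1.2, 0.6, 1.1]
finger_gap: 0.0484
```

```bash
python3 - <<'E'
from h import *
d=cam('wrist','w11.png'); print(env.get_state()['tcp_pos'],ray(d,320,200))
print(proj(d,(.51,.0274,0)),proj(d,(.505,.07,.066)))
E
```

```text
[ 0.49469618 -0.04244087  0.23720912] (array([0.48817661, 0.0336482 , 0.37915965]), array([ 0.02814853, -0.29640262, -0.95466867]))
(np.float64(342.5771943298647), np.float64(98.75791745526399)) (np.float64(347.8611040486564), np.float64(46.24665064808724))
```

View pics/w11.png

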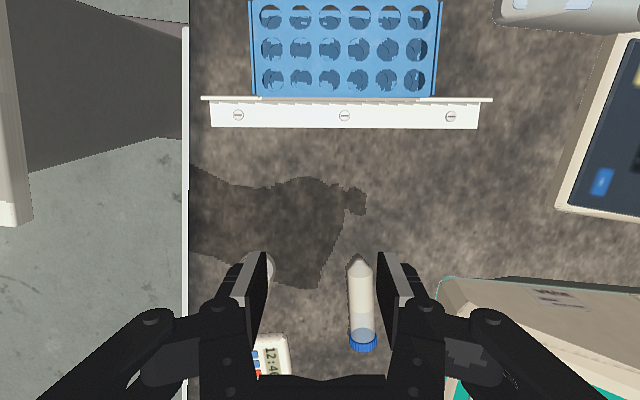

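The wrist camera is directly above the contact line. The rack's front edge at row 97 meets the strip's upright leg (rows 97–101, columns 202–492), with no bench visible between them. Now the numbers.

```bash
python3 - <<'E'
from h import *
d=cam('wrist'); f=d['frame']
cv2.imwrite('pics/w12.png',cv2.resize(f[60:140,190:500,::-1],None,fx=2.5,fy=6,interpolation=cv2.INTER_NEAREST))
m=blue(d)>0
hsv=cv2.cvtColor(f,cv2.COLOR_RGB2HSV); w=cv2.inRange(hsv,(0,0,190),(180,50,255))>0
B=[];W=[]
for u in range(262,430,8):
    v=np.where(m[60:110,u])[0]
    if len(v): B.append(at(d,u,60+v.max()+.5,.066))
for u in list(range(210,246,4))+list(range(446,488,4)):
    v=np.where(w[90:125,u])[0]
    if len(v): W.append(at(d,u,90+v.min()-.5,.03))
B=np.array(B);W=np.array(W)
pb=np.polyfit(B[:,0],B[:,1],1);pw=np.polyfit(W[:,0],W[:,1],1)
print('angles',np.arctan([pb[0],pw[0]]),'gap@.5',np.polyval(pb,.5)-np.polyval(pw,.5),np.polyval(pb,.5))
ends=[at(d,202,98,.03),at(d,492,100,.03)]; r=[at(d,251,96,.066),at(d,436,97,.066)]
print(ends,r,'x off',(np.mean(r,0)-np.mean(ends,0))[0])
E
```

```text
angles [0.11322537 0.11086598] gap@.5 0.0010057385881364692 0.03020289945340861
[array([0.37569161, 0.01204155, 0.03      ]), array([0.64970359, 0.04192752, 0.03      ])] [array([0.42874389, 0.02063164, 0.066     ]), array([0.58517492, 0.03791982, 0.066     ])] x off -0.005738188762872687
```

View pics/w12.png

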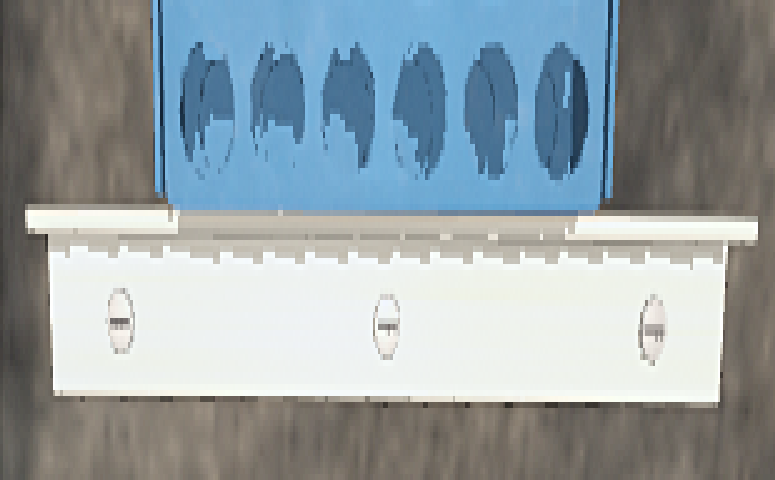

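The rack is flush: the gap is about 1 mm, it's parallel to within 0.003 rad and about 6 mm off the strip's middle. The gripper is clear of everything, so I'll hand in.

```bash
python3 - <<'E'
from h import *
s=env.get_state();print(s['clock'],s['wrist_force'])
print(env.hand_in())
E
```

```text
13.775 [ 0.46883696 -0.50603393  0.20688401]
the job is handed in; nothing more can be done
None
```

I tipped the rack onto its feet with shut fingers, pushing high on the deck along a rising arc. I then slid it with part-open fingers, held low and turned to the strip's angle, until it met the stop (about 16 N at contact). I handed the job in at about 13.8 s.

**Last checks:** the wrist camera, directly above the contact line, showed:
- a gap of about 1 mm
- rack and strip parallel to within 0.003 rad
- the rack's middle about 6 mm from the strip's middle
- the gripper clear of everything

**Disagreement:** the coarse top camera put the rack's origin about 45 mm out from the strip, which would be a gap of about 7 mm and over the limit. That view has about 3 mm per pixel and couldn't tell the strip's top from its foot, so I trusted the close wrist view.

**Not measured:** I judged by eye that the rack was upright. I did not measure the bystanders after the moves, but nothing looked shifted in the pictures.

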